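# Free the eccentric lock, then push the slide to seat a duct collar

## Task

Seat the steel duct collar in the black V-shaped nest of the blue fixture: first, with the slide still back, push the red post of the cam lever round until the cam is at its low point (lever in line with the slide, post over the green mark), and only then push the yellow pad of the slide forward until the slide is fully home and the collar is in the nest. Nothing needs gripping, only pushing with the fingers: let the slide move the collar and do not touch or lift the collar yourself. Leave the cam at its low point and do not disturb the other things on the bench.

Things in the scene. Friction and masses are not known exactly. Their poses are not given: they have to be found in the camera images.
- fixture: Blue base plate, 12 mm thick, fixed to the bench. Origin on the bench; in its own frame (used for all mm figures here) it spans x -140 to 150, y -130 to 106. x = the slide's forward direction (yellow pad towards black V nest), y left of that, z up. Slide, bed and nest lie along y = -45; low rails (tops z = 26) at y = -86 and -4, x -110 to 80.
- cam (a joint): Lever angle, rad, counter-clockwise from above; 0 = low point: lever points straight forward (fixture x), post over the green dot. Starts at 1.7 to 2.4 (pointing left and back), where the off-centre steel disc blocks the slide: turn it clockwise. Stops at -0.5 and 2.7, none at 0. About 4 N on the post turns it; it stays where left. Within 0.3 of 0 the slide can go home.
- cam_post (a point): Half-way up the red post at the lever's end, on its axis: post 18 mm in diameter, from z = 50 to z = 86 (this point z = 68), 75 mm from cam_pivot, about which it circles. Under it the lever bar, 16 mm wide, z 41 to 50; cam disc 70 mm in diameter, z 22 to 40, its centre 16 mm from the pivot towards the post.
- cam_pivot (a point): Point on the cam's upright turning axis, at z = 50; in the fixture's frame at x = 25, y = 40.
- slide (a joint): Travel of the slide, m: 0 = fully back, 0.040 = fully home (hard stop). Starts at 0 to 0.006. Moves along the fixture's x, about 3 N friction, stays where left. The brass roller on its left side arm (tops below z = 40) meets the cam's rim: with the cam at its high point the slide stops near 0.010.
- push_pad (a point): Centre of the rear face of the yellow push pad, z = 60. The pad is an upright plate at the slide's rear, 56 mm wide, 10 mm thick, z 35 to 84; push this face in the fixture's +x direction. Behind it is open space over the plate (top z = 12) and the low rails.
- collar: Loose stainless duct collar standing upright on the plate in front of the slide: tube, 64 mm outer diameter, 56 mm bore, 40 mm high, about 0.12 kg. Origin at the centre of its underside (z = 12). The slide's flat front pushes it along the bed; the robot is not to touch it.
- nest (a point): Where the centre of the collar's underside lies when it is seated in the black V nest (two upright walls, 34 mm high, at 45 degrees); x = 72.7, y = -45, z = 12 in the fixture's frame.
- valve: Bystander: small brass valve standing on the plate's rear left corner, 34 mm in diameter, 46 mm high. Origin at the centre of its underside.
- clamp: Bystander: steel ring clamp, 34 mm in diameter, 12 mm high, on the plate's right edge. Origin at the centre of its underside.
- mug: Bystander: white mug, 84 mm across the rim, 85 mm high, on the right. Origin at the centre of its underside.
- driver: Bystander: screwdriver with a red handle, lying on the left. Origin under its middle.
- jar: Bystander: jar, 60 mm in diameter, 80 mm high, on the left. Origin at the centre of its underside.
- notes: Bystander: yellow block of notes, 52 x 52 x 24 mm, on the right. Origin at the centre of its underside.
- tape: Bystander: green roll of tape, 76 mm in diameter, 20 mm high, on the right. Origin at the centre of its underside.

How it is judged:
On the way, in this order (a step that is already met when the one before it is completed fails the run):
1. the cam is at its low point (within 0.35 rad) while the slide is still back (less than 12 mm of travel) (value of joint cam between -0.35 and 0.35 rad and value of joint slide below 0.012 m), for 0.2 s.
2. with the cam low, the slide is pushed home and the collar is in the nest (value of joint cam between -0.35 and 0.35 rad and value of joint slide above 0.036 m and horizontal distance between collar and nest below 0.006 m and angle between collar's own z axis and vertical below 0.1 rad and z of collar in the frame of fixture below 0.017 m), for 0.2 s.
At the end, for the whole second after the job is handed in: The cam is within 0.35 rad of its low point, the slide within 4 mm of its home stop, the collar upright on the plate within 6 mm of its seat in the V nest, all at rest (all of step 2 and linear speed of collar below 0.01 m/s and velocity of joint slide below 0.005 m/s and velocity of joint cam between -0.05 and 0.05 rad/s); the robot touches nothing.
It fails at once if the robot touches the collar (contact force between any of the fingers, the arm and collar above 0.5 N).
It fails at once if the collar is lifted off the plate or tipped (z of collar in the frame of fixture above 0.022 m or angle between collar's own z axis and vertical above 0.3 rad).
It fails at once if the slide is forced more than 20 mm forward while the cam is not at its low point (value of joint slide above 0.02 m and (value of joint cam above 0.5 rad or value of joint cam below -0.45 rad)).
It fails at once if a bystander is moved by more than 20 mm (distance of any of valve, clamp, mug, driver, jar, notes, tape from where it was at the start of the episode above 0.02 m).
It also fails if it takes over 51 s, if anything falls off the work surface, if the arm or the gripper's body presses on something with over 40 N, if the wrist force passes 120 N, or if a joint passes its speed limit or range.

## Robot

A 6-joint arm with a two-finger parallel gripper is mounted at the origin on the work surface. World frame = base frame: x ahead of the robot, y to its left, z up, the work surface at z = 0. Lengths are in m, angles in rad, forces in N, time in s.
With the tool pointing down it reaches from about 0.3 to 0.775 m from the base axis. Payload 14.6 kg.
Tool frame: the origin (TCP) lies between the finger pads; the fingertips stand 8 mm ahead of it and the grasp point (between the pads) lies 11 mm behind it; x points along the fingers, y is the direction in which the jaws open and shut, and the axes are right-handed (so a half turn about x gives the same grasp; the last joint's range is limited). The gripper opens to 94 mm and grips with 3 to 60 N. Pads are 16 mm wide; open, the fingers measure 119 mm over their backs; the gripper's body (75 mm by 177 mm) begins 78 mm behind the grasp point.
Start: joints at [1.181, 0.3, 1.521, -0, 1.321, -0.067], TCP at [0.174, 0.522, 0.213] pointing down, gripper open.
Joint ranges: [-3.03, 3.03], [-0.79, 2.21], [0.23, 2.52], [-1.04, 4.18], [0, 3.07], [-2.55, 2.55]. Speed limits (rad/s): [2.22, 2.22, 2.57, 3.14, 3.14, 3.14].

## Interface

Orientations are given as [roll, pitch, yaw] about the fixed x, y, z axes, in that order (R = Rz(yaw) Ry(pitch) Rx(roll)).
In Python, from station import ctrl gives the robot as it stands.
- The arm moves only by the shell command python3 -m creep 'ROWS' [FORCE]. ROWS is a JSON object of lists of equal length, an entry for each row: "hand": the closure, from -1 (fully open) to 1 (shut); "slide": the shift along the tool's x, y, z in m, a list of three; "spin": the turn about the tool's x in degrees. A call has 1 to 12 rows; each row is the pose to reach, as a shift and turn from the pose commanded when the call began, along the tool's axes at that moment; what a row does not reach only later rows make up. A row lasts 1/12 s, in which the tool goes at most 41.7 mm and 7.16 degrees, less where a joint would pass 70% of its speed; a pose out of reach is approached as far as the arm can. A call with a gripper value outside its range is refused whole. The fingers move at their own pace and stop on an object; FORCE is the grip in N (left out, the last holds). Time passes only in rows, so rows that repeat a pose let the fingers close. It gives the time, the measured TCP pose, the force and the opening at its end, in the units of the state.
- ctrl.get_obs(): the state, without advancing time (a new reading comes with each control period).
- ctrl.camera(name): name is "side" or "top" or "wrist"; returns the picture (400x640x3 uint8, red, green, blue); there is no depth.
- ctrl.calibration(name): a dict with "K" (3x3 intrinsics, pixels), "k1" (the pictures are not rectified: a ray, as slopes to the right and down, at radius r is drawn at 1 + k1 r^2 times it, then the intrinsics apply), "R" (3x3) and "t" (3): a world point X has camera coordinates R X + t. Camera axes: x right, y down, z forward; pixel columns grow to the right and rows downward; lengths in m; the calibration is good to about 2 mm. A picture is of the moment at which its call begins: read the wrist's pose just before it. calibration takes no time and is no camera call; for the wrist camera it gives the pose at the moment of the call.
- ctrl.hand_in(): hands the job in, once; it reports no verdict.
The state is a dict: "time_s": time; "qpos": joint angles; "joint_vel": joint speeds; "tau": joint torques, N m; "ee_pos": TCP position; "eef_rot": TCP orientation; "force": force on the tool from outside, world axes, zero at the start; "moment": the same for the moment, N m; "grip_width": finger opening in m.
Only numpy, scipy, OpenCV 4.12 (cv2) and the standard library are available. Lean on these libraries where they do the work, as an engineer would, in place of code of your own. Each camera call takes 0.05 s, during which the arm holds its last target.

## Working session

There is one attempt and no reset: what is moved stays moved. The work goes in short steps, Python scripts to look and compute and a shell command to move; the robot and the scene stay as the last step left them, time stands still between calls to the robot, and variables do not carry over. Pictures are saved under pics/ and viewed, and the job is handed in when it is done.

```bash
ls; mkdir -p pics; python3 - <<'E'
from station import ctrl
import cv2
for n in("top","side"):
    cv2.imwrite(f"pics/{n}0.png",ctrl.camera(n)[:,:,::-1])
    c=ctrl.calibration(n); print(n,c)
print(ctrl.get_obs())
E
```

```text
pics
top {'K': array([[422.17676935,   0.        , 321.7992542 ],
       [  0.        , 422.17676935, 203.18084554],
       [  0.        ,   0.        ,   1.        ]]), 'k1': -0.08448925291726496, 'R': array([[ 1.82581016e-02, -9.99833307e-01,  2.54215123e-05],
       [-9.91780382e-01, -1.81142665e-02, -1.26663123e-01],
       [ 1.26642470e-01,  2.28741562e-03, -9.91945791e-01]]), 't': array([-0.03271561,  0.47783151,  1.18928946])}
side {'K': array([[447.20720661,   0.        , 321.94849974],
       [  0.        , 447.20720661, 201.64485355],
       [  0.        ,   0.        ,   1.        ]]), 'k1': -0.07954584810280707, 'R': array([[ 0.94328316, -0.33196939,  0.00363395],
       [-0.20884145, -0.60185587, -0.77081435],
       [ 0.25807388,  0.72633727, -0.63704948]]), 't': array([-0.47396681,  0.16181978,  1.26342801])}
{'time_s': 0.1, 'qpos': array([ 1.18143109e+00,  3.00399139e-01,  1.52151469e+00,  1.70797140e-05,
        1.32067203e+00, -6.65987170e-02]), 'joint_vel': array([-0.00074191, -0.00140733, -0.00104804,  0.0007027 , -0.00054582,
       -0.00086007]), 'tau': array([ 3.19878920e-03, -5.32638645e+01, -3.53284800e+01,  7.10254116e-02,
        2.33854365e-02,  4.10021457e-06]), 'ee_pos': array([0.17437021, 0.5213971 , 0.21295387]), 'eef_rot': array([-1.65405065,  1.56980298, -1.9768214 ]), 'force': array([0.21629774, 0.06903436, 0.87110575]), 'moment': array([ 0.0045374 , -0.04496492, -0.01926421]), 'grip_width': 0.09401338051121347}
```

View pics/top0.png

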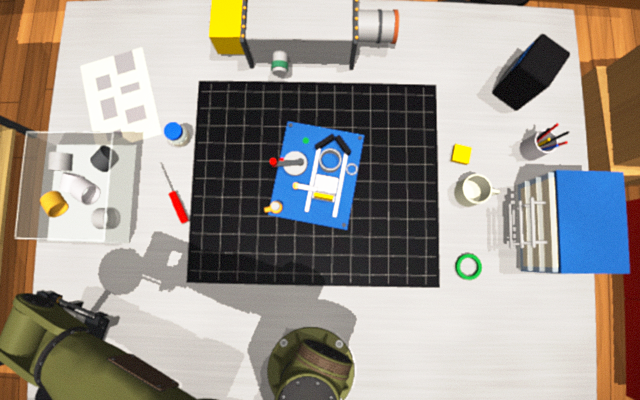

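View pics/side0.png

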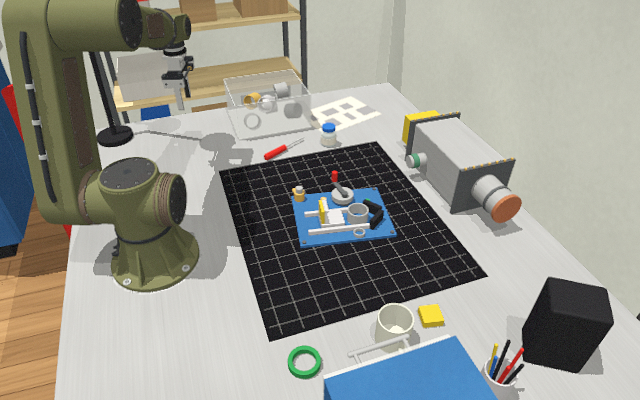

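The top view shows the blue plate with corners near (288,122), (364,135), (347,229) and (270,214). The red post is at (273,161), the green dot at (305,140), the yellow pad at (323,197) and the collar at (330,159). Next I'll measure these.

```bash
cat > h.py <<'E'
import numpy as np, cv2
from station import ctrl
def ray(n,uv,c=None):
    c=c or ctrl.calibration(n); K=c["K"]
    d=(np.array(uv,float)-K[:2,2])/[K[0,0],K[1,1]]
    s=d.copy()
    for _ in range(30): s=d/(1+c["k1"]*(s@s))
    o=-c["R"].T@c["t"]; v=c["R"].T@np.array([s[0],s[1],1]); return o,v
def onz(n,uv,z,c=None):
    o,v=ray(n,uv,c); return o+v*(z-o[2])/v[2]
def two(u1,u2,n1="top",n2="side"):
    o1,a=ray(n1,u1);o2,b=ray(n2,u2)
    a/=np.linalg.norm(a);b/=np.linalg.norm(b)
    s=np.linalg.lstsq(np.c_[a,-b],o2-o1,rcond=None)[0]
    p,q=o1+a*s[0],o2+b*s[1]; return (p+q)/2,np.linalg.norm(p-q)
def proj(n,X,c=None):
    c=c or ctrl.calibration(n); p=c["R"]@np.array(X)+c["t"]; s=p[:2]/p[2]
    s=s*(1+c["k1"]*(s@s)); return s*[c["K"][0,0],c["K"][1,1]]+c["K"][:2,2]
E
python3 - <<'E'
from h import *
for n,(x,y,w,hh) in {"top":(255,105,125,135),"side":(275,160,140,100)}.items():
    im=cv2.imread(f"pics/{n}0.png")
    cv2.imwrite(f"pics/{n}0z.png",cv2.resize(im[y:y+hh,x:x+w],None,fx=5 if n=="side" else 4.4,fy=5 if n=="side" else 4.4,interpolation=cv2.INTER_CUBIC))
    hsv=cv2.cvtColor(im,cv2.COLOR_BGR2HSV)
    M={"blue":((100,120,60),(125,255,255)),"red":((0,170,80),(6,255,255)),"yel":((24,150,120),(34,255,255)),"green":((50,120,60),(80,255,255))}
    for k,(a,b) in M.items():
        m=cv2.inRange(hsv,a,b); m2=np.zeros_like(m); m2[y:y+hh,x:x+w]=m[y:y+hh,x:x+w]
        cs,_=cv2.findContours(m2,cv2.RETR_EXTERNAL,cv2.CHAIN_APPROX_NONE)
        if k=="blue":
            pts=np.vstack(cs) ; hl=cv2.convexHull(pts)
            print(n,k,cv2.approxPolyDP(hl,5,True).reshape(-1,2).tolist())
        else:
            for c in cs:
                if len(c)>3: print(n,k,c.reshape(-1,2).mean(0),cv2.boundingRect(c))
E
```

```text
top blue [[287, 121], [364, 135], [346, 230], [267, 214]]
top red [280.22222222 159.22222222] (278, 159, 5, 2)
top red [272.69565217 161.30434783] (269, 157, 8, 10)
top yel [273.24324324 209.45945946] (265, 206, 16, 7)
top yel [323.   195.55] (314, 193, 19, 7)
top yel [294.125 186.   ] (294, 184, 2, 5)
top green [305.35714286 140.        ] (303, 138, 6, 5)
side blue [[396, 232], [301, 248], [291, 196], [376, 187]]
side red [334.14814815 175.74074074] (331, 170, 7, 12)
side yel [321.25531915 211.74468085] (319, 200, 5, 24)
side green [367.5        199.16666667] (366, 199, 4, 2)
```

View pics/top0z.png

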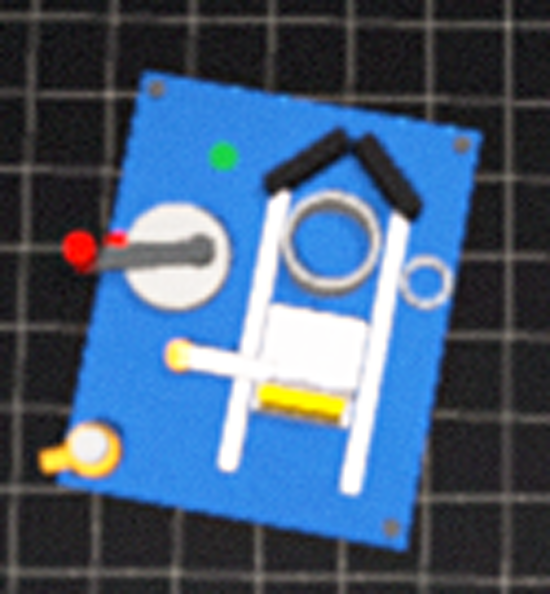

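View pics/side0z.png

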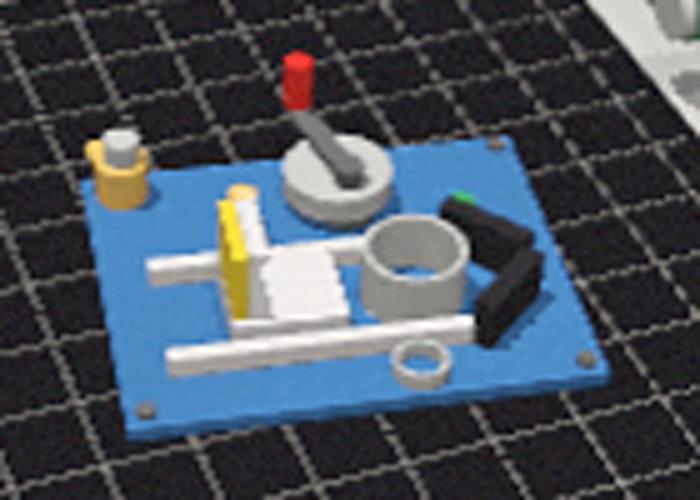

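```bash
python3 - <<'E'
from h import *
top=[[287, 121], [364, 135], [346, 230], [267, 214]]
# FL, FR, RR, RL in fixture frame
F=np.array([[150,106],[150,-130],[-140,-130],[-140,106]])/1000
for n,C in (("top",top),("side",[[376,187],[396,232],[301,248],[291,196]])):
    P=np.array([onz(n,u,.012)[:2] for u in C])
    Fm,Pm=F.mean(0),P.mean(0)
    U,S,Vt=np.linalg.svd((F-Fm).T@(P-Pm)); R=(U@Vt).T; t=Pm-R@Fm
    print(n,P.round(4).tolist(),"yaw",np.arctan2(R[1,0],R[0,0]),"t",t,"res",((F@R.T+t-P)*1000).round(1).tolist())
    for q,z in (((100,40),12),((25,40),50),((72.7,-45),12)):
        print(q,proj(n,[*(R@np.array(q)/1000+t),z/1000]))
print("post top",onz("top",(272.7,161.3),.080), "post side mid", onz("side",(334.1,175.7),.070), two((272.7,161.3),(334.1,173.5)))
print("green",onz("top",(305.4,140),.0125),onz("side",(367.5,199.2),.0125))
print("pad top",onz("top",(323,196),.084))
E
```

```text
top [[0.7289, 0.0857], [0.6895, -0.1469], [0.4033, -0.0958], [0.4458, 0.1359]] yaw -0.1755856322371904 t [0.56404338 0.00739344] res [[1.4, -0.1], [-0.4, 0.1], [0.2, -0.3], [-1.1, 0.3]]
(100, 40) [305.17741337 140.35756943]
(25, 40) [299.50440224 161.52919751]
(72.7, -45) [331.31226205 154.39712559]
side [[0.7249, 0.0839], [0.6892, -0.1365], [0.4012, -0.1067], [0.4411, 0.1312]] yaw -0.14569396244372249 t [0.56087418 0.00556043] res [[-0.2, 4.8], [1.2, -8.3], [2.3, 4.0], [-3.3, -0.4]]
(100, 40) [366.26493599 200.14459877]
(25, 40) [344.17471198 193.67398384]
(72.7, -45) [365.05326926 218.32870069]
post top [0.5881872  0.11609818 0.08      ] post side mid [0.58508195 0.11643738 0.07      ] (array([0.58674842, 0.11660152, 0.07877086]), np.float64(0.0034435270993318427))
green [0.67046846 0.02864713 0.0125    ] [0.67110298 0.03319612 0.0125    ]
pad top [ 0.49159263 -0.02706497  0.084     ]
```

```bash
cat >> h.py <<'E'
from scipy.spatial.transform import Rotation as Ro
YAW=-.1756; T=np.array([.5640,.0074]); Rf=np.array([[np.cos(YAW),-np.sin(YAW)],[np.sin(YAW),np.cos(YAW)]])
def f2w(x,y): return Rf@np.array([x,y])/1000+T
def w2f(p): return Rf.T@(np.array(p[:2])-T)*1000
def tool():
    o=ctrl.get_obs(); return np.array(o["ee_pos"]),Ro.from_euler("xyz",o["eef_rot"]).as_matrix(),o
def plan(pts):  # list of (x,y,z world)
    p,R,o=tool()
    print("t",o["time_s"],"tcp",p.round(4),"fix",w2f(p).round(1),"F",o["force"].round(1),"gw",round(o["grip_width"],4),"q6",round(o["qpos"][5],2))
    print("toolx",R[:,0].round(3),"tooly deg",np.degrees(np.arctan2(R[1,1],R[0,1])).round(2),"toolz deg",np.degrees(np.arctan2(R[1,2],R[0,2])).round(2))
    for q in pts: print("slide",(R.T@(np.array(q)-p)).round(4).tolist())
def arc(a,gap=17,r=75): # finger centre trailing post (cw motion) at cam angle a
    return f2w(25+r*np.cos(a)-gap*np.sin(a),40+r*np.sin(a)+gap*np.cos(a))
E
python3 - <<'E'
from h import *
a=1.85
print(arc(a),f2w(25+75*np.cos(a),40+75*np.sin(a)), "start",arc(a,32))
s=arc(a,32)
plan([[*s,.213],[*s,.065]])
E
```

```text
[0.57093828 0.11525713] [0.58784712 0.11701525] start [0.55601871 0.11370586]
t 0.1 tcp [0.1744 0.5214 0.213 ] fix [-473.4  438. ] F [0.2 0.1 0.9] gw 0.094 q6 -0.07
toolx [-0.    -0.001 -1.   ] tooly deg 71.51 toolz deg -18.49
slide [0.0002, -0.2656, 0.4913]
slide [0.1482, -0.2654, 0.4913]
```

```bash
python3 -m creep '{"hand":[1,1,1,1,1,1,1,1,1,1,1,1],"slide":[[0,-0.018,0.034],[0,-0.037,0.068],[0,-0.055,0.102],[0,-0.073,0.136],[0,-0.092,0.17],[0,-0.11,0.204],[0,-0.13,0.238],[0,-0.148,0.272],[0,-0.166,0.307],[0,-0.185,0.341],[0,-0.203,0.375],[0,-0.221,0.409]],"spin":[-2,-4,-6,-8,-10,-12,-14,-16,-18,-20,-22,-24]}'; python3 - <<'E'
from h import *
s=arc(1.85,34)
plan([[*s,.213],[*s,.065]])
E
```

```text
time_s: 1.1
ee_pos: [0.4932, 0.1805, 0.2133]
eef_rot: [-2.914, 1.571, -2.816]
force: [0.1, 0.0, 0.1]
grip_width: 0.0175
t 1.1 tcp [0.4932 0.1805 0.2133] fix [-100.  158.] F [0.1 0.  0.1] gw 0.0175 q6 -1.39
toolx [-0. -0. -1.] tooly deg 95.59 toolz deg 5.59
slide [0.0003, -0.0726, 0.054]
slide [0.1483, -0.0726, 0.0541]
```

```bash
python3 -m creep '{"hand":[1,1,1,1,1,1,1,1,1,1],"slide":[[0,-0.036,0.027],[0,-0.073,0.054],[0,-0.073,0.054],[0.03,-0.073,0.054],[0.06,-0.073,0.054],[0.09,-0.073,0.054],[0.12,-0.073,0.054],[0.14,-0.073,0.054],[0.148,-0.073,0.054],[0.148,-0.073,0.054]],"spin":[0,0,0,0,0,0,0,0,0,0]}'; python3 - <<'E'
from h import *
im=ctrl.camera("side")[:,:,::-1]
cv2.imwrite("pics/s1.png",cv2.resize(im[140:260,260:430],None,fx=4,fy=4,interpolation=cv2.INTER_CUBIC))
im=ctrl.camera("wrist")[:,:,::-1]
cv2.imwrite("pics/w1.png",im)
A=np.linspace(1.95,1.05,12)
plan([[*arc(a),.065] for a in A])
E
```

```text
time_s: 1.93
ee_pos: [0.552, 0.1149, 0.0638]
eef_rot: [-3.103, 1.567, -3.007]
force: [-0.6, -0.3, 0.4]
grip_width: 0.0008
t 2.0333 tcp [0.5534 0.115  0.0665] fix [-29.2 104.1] F [ 0.7 -0.5  1.1] gw 0.0006 q6 -1.53
toolx [ 0.001  0.    -1.   ] tooly deg 95.51 toolz deg 5.51
slide [0.0015, -0.0035, 0.0101]
slide [0.0015, -0.0018, 0.0161]
slide [0.0015, -0.0005, 0.0222]
slide [0.0015, 0.0003, 0.0285]
slide [0.0015, 0.0006, 0.0348]
slide [0.0015, 0.0004, 0.0411]
slide [0.0015, -0.0004, 0.0473]
slide [0.0016, -0.0016, 0.0535]
slide [0.0016, -0.0034, 0.0595]
slide [0.0016, -0.0056, 0.0654]
slide [0.0016, -0.0084, 0.071]
slide [0.0016, -0.0115, 0.0765]
```

View pics/s1.png

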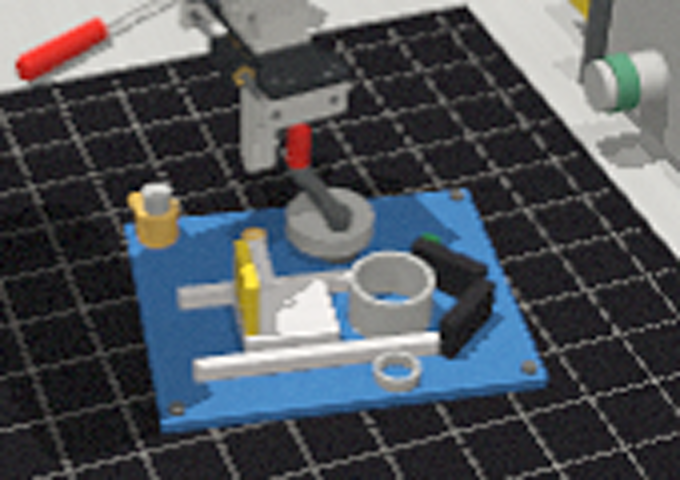

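View pics/w1.png

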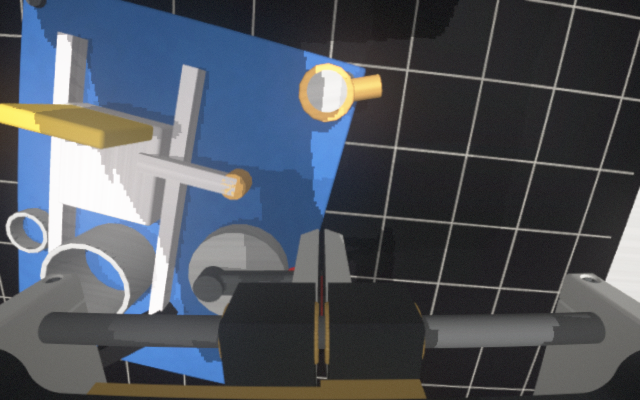

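The side view shows the closed fingers just behind the red post (298,147 in the crop). I'll now push round the arc, spinning with it.

```bash
python3 -m creep '{"hand":[1,1,1,1,1,1,1,1,1,1,1,1],"slide":[[0,-0.002,0.010],[0,-0.001,0.016],[0,0,0.022],[0,0,0.0285],[0,0.0005,0.035],[0,0.0005,0.041],[0,0,0.0475],[0,-0.0015,0.0535],[0,-0.003,0.0595],[0,-0.0055,0.0655],[0,-0.008,0.071],[0,-0.0115,0.0765]],"spin":[0,0,3,8,12,17,22,26,31,36,41,46]}'; python3 - <<'E'
from h import *
im=ctrl.camera("side")[:,:,::-1]
cv2.imwrite("pics/s2.png",cv2.resize(im[140:260,260:430],None,fx=4,fy=4,interpolation=cv2.INTER_CUBIC))
A=np.linspace(.98,.06,12)
plan([[*arc(a),.065] for a in A])
E
```

```text
time_s: 3.03
ee_pos: [0.6305, 0.1111, 0.0668]
eef_rot: [1.898, 1.57, 1.187]
force: [-4.8, 2.9, 1.7]
grip_width: 0.0006
t 3.0833 tcp [0.6314 0.1105 0.0668] fix [ 48.3 113.3] F [-0.7  1.   1.1] gw 0.0002 q6 -0.74
toolx [ 0.001  0.    -1.   ] tooly deg 48.87 toolz deg -41.13
slide [0.0018, 0.0009, 0.0045]
slide [0.0018, 0.0017, 0.0109]
slide [0.0018, 0.0021, 0.0173]
slide [0.0018, 0.0018, 0.0238]
slide [0.0018, 0.0011, 0.0301]
slide [0.0018, -0.0002, 0.0364]
slide [0.0018, -0.002, 0.0426]
slide [0.0018, -0.0043, 0.0486]
slide [0.0018, -0.0072, 0.0544]
slide [0.0018, -0.0104, 0.0599]
slide [0.0018, -0.0142, 0.0651]
slide [0.0018, -0.0183, 0.07]
```

View pics/s2.png

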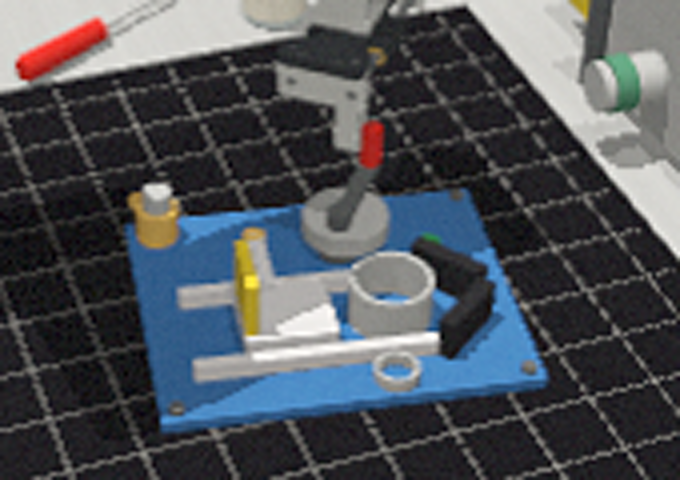

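The post has swung to about cam 1.0 and stayed with the fingers. I'll go on round.

```bash
python3 -m creep '{"hand":[1,1,1,1,1,1,1,1,1,1,1,1],"slide":[[0,0.001,0.0045],[0,0.0015,0.011],[0,0.002,0.0175],[0,0.002,0.024],[0,0.001,0.030],[0,0,0.0365],[0,-0.002,0.0425],[0,-0.0045,0.0485],[0,-0.007,0.0545],[0,-0.0105,0.060],[0,-0.014,0.065],[0,-0.0185,0.070]],"spin":[3,8,12,17,22,27,32,36,41,46,51,55]}'; python3 - <<'E'
from h import *
im=ctrl.camera("side")[:,:,::-1]
cv2.imwrite("pics/s3.png",cv2.resize(im[140:260,260:430],None,fx=4,fy=4,interpolation=cv2.INTER_CUBIC))
im=ctrl.camera("top")[:,:,::-1]
cv2.imwrite("pics/t3.png",cv2.resize(im[105:240,255:380],None,fx=4.4,fy=4.4,interpolation=cv2.INTER_CUBIC))
plan([[*arc(a),.065] for a in (.06,.03,0)])
E
```

```text
time_s: 4.08
ee_pos: [0.6718, 0.052, 0.0666]
eef_rot: [2.379, 1.569, 0.71]
force: [-1.6, 4.5, -0.2]
grip_width: 0.0006
t 4.1833 tcp [0.6718 0.051  0.0665] fix [98.6 61.8] F [ 1.2  1.3 -0.2] gw 0.0002 q6 0.12
toolx [ 0.001  0.    -1.   ] tooly deg -5.5 toolz deg -95.5
slide [0.0015, 0.0002, 0.0003]
slide [0.0015, 0.0007, 0.0026]
slide [0.0015, 0.001, 0.0049]
```

View pics/s3.png

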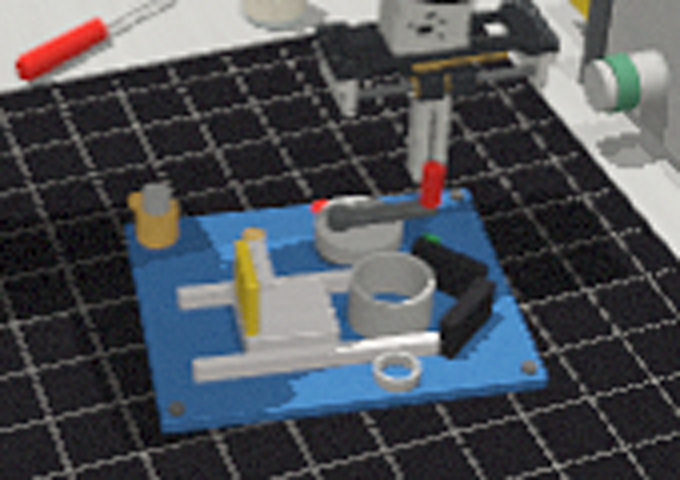

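View pics/t3.png

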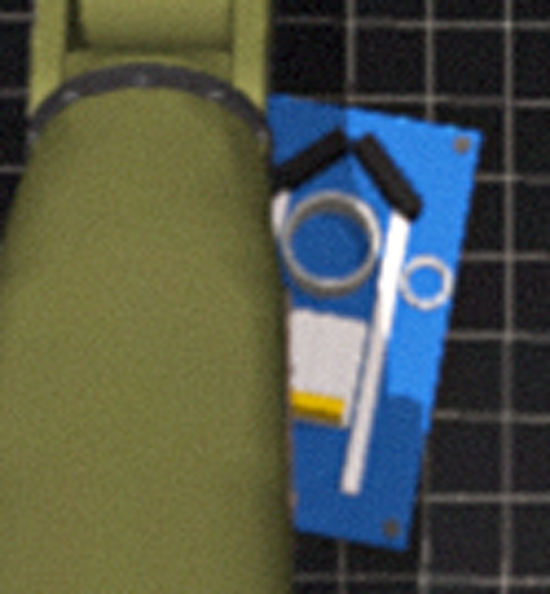

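The side view shows the lever pointing nearly along fixture x, with the post over the green mark area; by geometry the cam is near 0.05. I'll nudge it 4 mm, back off, rise and check.

```bash
python3 -m creep '{"hand":[1,1,1,1,1,1,1,1,1,1,1],"slide":[[0,0.001,0.002],[0,0.001,0.004],[0,0.001,0.004],[0,0.001,-0.010],[0,0.001,-0.025],[-0.03,0.001,-0.025],[-0.07,0.001,-0.025],[-0.11,0.001,-0.025],[-0.14,-0.02,-0.025],[-0.14,-0.06,-0.025],[-0.14,-0.10,-0.025]],"spin":[0,0,0,0,0,0,0,0,0,0,0]}'; python3 - <<'E'
from h import *
im=ctrl.camera("side")[:,:,::-1]; cv2.imwrite("pics/s4r.png",im)
cv2.imwrite("pics/s4.png",cv2.resize(im[140:260,260:430],None,fx=4,fy=4,interpolation=cv2.INTER_CUBIC))
hsv=cv2.cvtColor(im,cv2.COLOR_BGR2HSV)
m=cv2.inRange(hsv,(0,170,80),(6,255,255)); m[:, :300]=0; m[:,410:]=0;m[:140]=0;m[240:]=0
cs,_=cv2.findContours(m,cv2.RETR_EXTERNAL,cv2.CHAIN_APPROX_NONE)
for c in cs:
    x,y,w,h=cv2.boundingRect(c)
    if w*h>20:
        p=onz("side",(x+w/2-.5,y+h/2-.5),.068); f=w2f(p); print((x,y,w,h),"post fix",f,"ang",np.arctan2(f[1]-40,f[0]-25),"r",np.hypot(f[1]-40,f[0]-25))
for a in(-.2,0,.2): print(a,proj("side",[*f2w(25+75*np.cos(a),40+75*np.sin(a)),.068]))
plan([[*f2w(-110,-45),.213],[*f2w(-110,-45),.058]])
E
```

```text
time_s: 5.1
ee_pos: [0.5737, 0.0869, 0.2066]
eef_rot: [1.66, 1.568, -0.006]
force: [0.2, 0.8, 0.3]
grip_width: 0.0005
(365, 181, 7, 12) post fix [97.71483622 40.17924125] ang 0.002464983650822901 r 72.71505713722308
-0.2 [369.39894861 189.37393523]
0 [368.71530605 186.46513966]
0.2 [367.13141882 183.69224999]
t 5.15 tcp [0.5653 0.0876 0.2035] fix [-12.7  79.2] F [-6.3  0.8  0.4] gw 0.0004 q6 0.18
toolx [-0.007 -0.001 -1.   ] tooly deg -5.36 toolz deg -95.36
slide [-0.0086, -0.1072, 0.1158]
slide [0.1464, -0.1061, 0.1156]
```

View pics/s4.png

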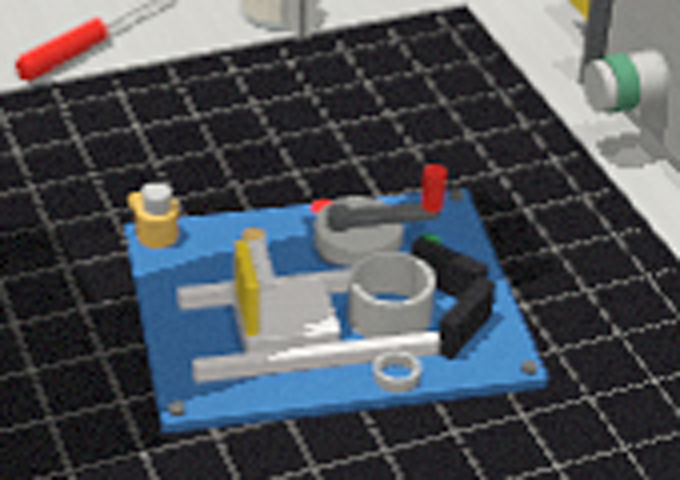

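The post is over the green mark: measured cam angle is about 0.00, and the radius of 73 mm agrees with 75. The slide and collar have not moved. Next I'll go behind the yellow pad.

```bash
python3 -m creep '{"hand":[1,1,1,1,1,1,1,1,1,1,1,1],"slide":[[0,-0.009,0.010],[0,-0.018,0.02],[0,-0.028,0.03],[0,-0.037,0.04],[0,-0.046,0.05],[0,-0.056,0.06],[0,-0.065,0.07],[0,-0.075,0.08],[0,-0.085,0.09],[0,-0.095,0.1],[0,-0.101,0.11],[0,-0.107,0.116]],"spin":[-7,-14,-21,-28,-35,-42,-49,-56,-63,-70,-78,-85]}'; python3 - <<'E'
from h import *
plan([[*f2w(-110,-45),.213],[*f2w(-110,-45),.060]])
im=ctrl.camera("wrist")[:,:,::-1]; cv2.imwrite("pics/w5.png",im)
E
```

```text
time_s: 6.15
ee_pos: [0.4565, -0.0194, 0.2056]
eef_rot: [-1.061, 1.57, -1.249]
force: [-0.8, 0.1, -0.9]
grip_width: 0.0006
t 6.15 tcp [ 0.4565 -0.0194  0.2056] fix [-101.2  -45.1] F [-0.8  0.1 -0.9] gw 0.0006 q6 -1.51
toolx [ 0. -0. -1.] tooly deg 79.25 toolz deg -10.75
slide [-0.0074, 0.0, -0.0088]
slide [0.1456, 0.0001, -0.0089]
```

View pics/w5.png

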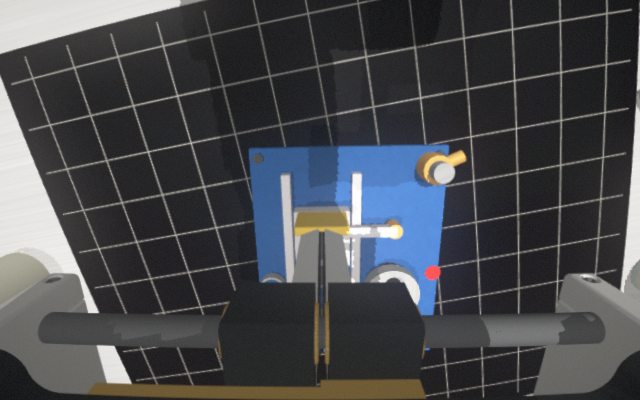

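```bash
python3 - <<'E'
from h import *
c=ctrl.calibration("wrist")
for r in (204,208,212,216,236): print(r,w2f(onz("wrist",(322,r),.084,c)).round(1))
for u in (296,349): print(u,w2f(onz("wrist",(u,213),.084,c)).round(1))
print(w2f(onz("wrist",(432,272),.012,c)))
p,R,o=tool()
print("landing proj", proj("wrist",[*p[:2],.06],c), (-c["R"].T@c["t"]))
im=cv2.imread("pics/w5.png"); cv2.imwrite("pics/w5z.png",cv2.resize(im[140:300,240:480],None,fx=3.3,fy=3.3))
E
```

```text
204 [-93.9 -44.2]
208 [-89.8 -44.2]
212 [-85.7 -44.2]
216 [-81.5 -44.2]
236 [-60.3 -44.2]
296 [-84.7 -69.8]
349 [-84.6 -17.7]
[20.78421632 99.55060369]
landing proj [320.54813284 190.14820081] [ 0.37707618 -0.00507301  0.37646423]
```

View pics/w5z.png

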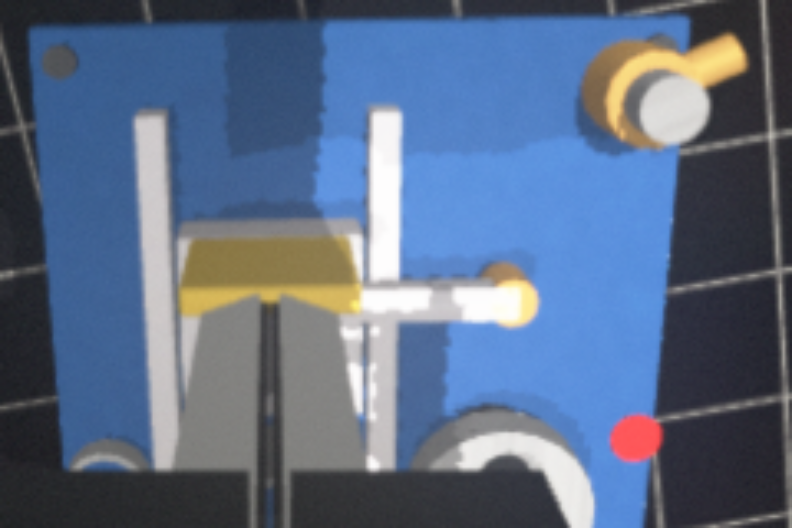

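The wrist view shows the pad's top rear edge at row 227, which is fixture x ≈ -70, with the pad centred at y ≈ -44. The landing spot behind it is free.

```bash
python3 -m creep '{"hand":[1,1,1,1,1,1,1,1,1,1,1],"slide":[[0.02,0,-0.005],[0.05,0,-0.005],[0.09,0,-0.005],[0.12,0,-0.005],[0.138,0,-0.005],[0.144,0,-0.005],[0.144,0,-0.005],[0.144,0,0.003],[0.144,0,0.010],[0.144,0,0.015],[0.144,0,0.015]],"spin":[0,0,0,0,0,0,0,0,0,0,0]}'; python3 - <<'E'
from h import *
im=ctrl.camera("side")[:,:,::-1]
cv2.imwrite("pics/s6.png",cv2.resize(im[140:260,260:430],None,fx=4,fy=4,interpolation=cv2.INTER_CUBIC))
plan([[*f2w(x,-45),.060] for x in (-78,-50,-40,-36)])
E
```

```text
time_s: 7.12
ee_pos: [0.4731, -0.0228, 0.0624]
eef_rot: [0.065, 1.568, -0.13]
force: [-0.1, 0.3, 0.5]
grip_width: 0.0007
t 7.1667 tcp [ 0.4723 -0.0227  0.0621] fix [-85.1 -45.6] F [-1.1  0.2 -0.5] gw 0.0003 q6 -1.5
toolx [ 0.001 -0.    -1.   ] tooly deg 78.81 toolz deg -11.19
slide [0.0021, 0.0008, 0.007]
slide [0.0021, 0.0013, 0.035]
slide [0.0021, 0.0015, 0.045]
slide [0.0021, 0.0016, 0.049]
```

View pics/s6.png

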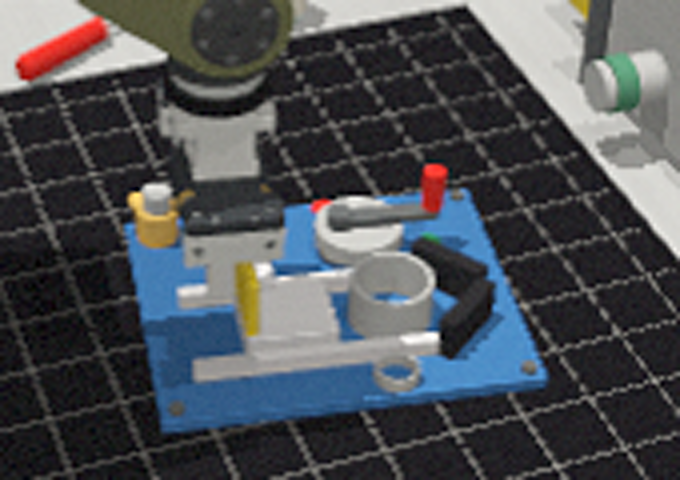

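The fingers are directly behind the yellow pad, at (225,290) in the crop, and free of the valve. I'll push gently, first to x ≈ -48.

```bash
python3 -m creep '{"hand":[1,1,1,1,1,1,1,1,1,1,1,1],"slide":[[0,0,0.004],[0,0,0.007],[0,0,0.010],[0,0,0.013],[0,0,0.016],[0,0,0.019],[0,0.001,0.022],[0,0.001,0.025],[0,0.001,0.028],[0,0.001,0.031],[0,0.001,0.034],[0,0.001,0.037]],"spin":[0,0,0,0,0,0,0,0,0,0,0,0]}'; python3 - <<'E'
from h import *
im=ctrl.camera("side")[:,:,::-1]
cv2.imwrite("pics/s7.png",cv2.resize(im[140:260,260:430],None,fx=4,fy=4,interpolation=cv2.INTER_CUBIC))
plan([])
E
```

```text
time_s: 8.17
ee_pos: [0.5081, -0.0286, 0.0613]
eef_rot: [2.457, 1.57, 2.262]
force: [-2.9, 3.4, 0.2]
grip_width: 0.0005
t 8.2167 tcp [ 0.5086 -0.0287  0.0614] fix [-48.3 -45.2] F [-1.2  0.8  0.3] gw 0.0001 q6 -1.5
toolx [ 0.  0. -1.] tooly deg 78.83 toolz deg -11.17
```

View pics/s7.png

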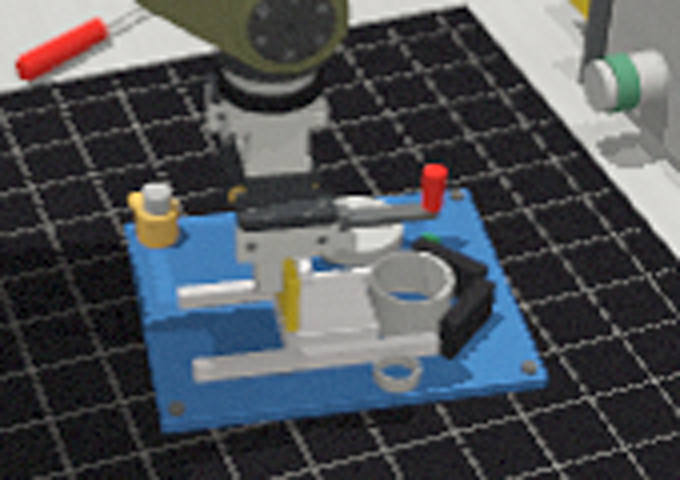

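The slide has moved about 30 mm and the collar is approaching the nest. I'll continue in small steps, watching the force.

```bash
python3 -m creep '{"hand":[1,1,1,1,1,1],"slide":[[0,0,0.0015],[0,0,0.003],[0,0,0.0045],[0,0,0.006],[0,0,0.007],[0,0,0.007]],"spin":[0,0,0,0,0,0]}'; python3 -c "
from h import *
plan([])"; python3 -m creep '{"hand":[1,1,1,1],"slide":[[0,0,0.001],[0,0,0.002],[0,0,0.003],[0,0,0.003]],"spin":[0,0,0,0]}'; python3 -c "
from h import *
plan([])"
```

```text
time_s: 8.72
ee_pos: [0.515, -0.0301, 0.0614]
eef_rot: [-0.314, 1.571, -0.509]
force: [-1.6, 1.3, -0.4]
grip_width: 0.0003
t 8.7167 tcp [ 0.515  -0.0301  0.0614] fix [-41.7 -45.5] F [-1.6  1.3 -0.4] gw 0.0003 q6 -1.51
toolx [ 0. -0. -1.] tooly deg 78.83 toolz deg -11.17
time_s: 9.05
ee_pos: [0.5168, -0.0305, 0.0614]
eef_rot: [-3.085, 1.568, 3.004]
force: [-11.5, 4.3, 6.8]
grip_width: 0.0006
t 9.05 tcp [ 0.5168 -0.0305  0.0614] fix [-39.9 -45.5] F [-11.5   4.3   6.8] gw 0.0006 q6 -1.51
toolx [-0.003  0.    -1.   ] tooly deg 78.84 toolz deg -11.16
```

```bash
python3 -m creep '{"hand":[1,1,1,1],"slide":[[0,0,0.001],[0,0,0.002],[0,0,0.002],[0,0,0.002]],"spin":[0,0,0,0]}'; python3 - <<'E'
from h import *
plan([])
im=ctrl.camera("side")[:,:,::-1]
cv2.imwrite("pics/s8.png",cv2.resize(im[140:260,260:430],None,fx=4,fy=4,interpolation=cv2.INTER_CUBIC))
E
```

```text
time_s: 9.38
ee_pos: [0.5169, -0.0305, 0.0614]
eef_rot: [-3.075, 1.564, 3.014]
force: [-27.1, 5.8, 18.7]
grip_width: 0.0009
t 9.3833 tcp [ 0.5169 -0.0305  0.0614] fix [-39.7 -45.6] F [-27.1   5.8  18.7] gw 0.0009 q6 -1.51
toolx [-0.007  0.001 -1.   ] tooly deg 78.85 toolz deg -11.15
```

View pics/s8.png

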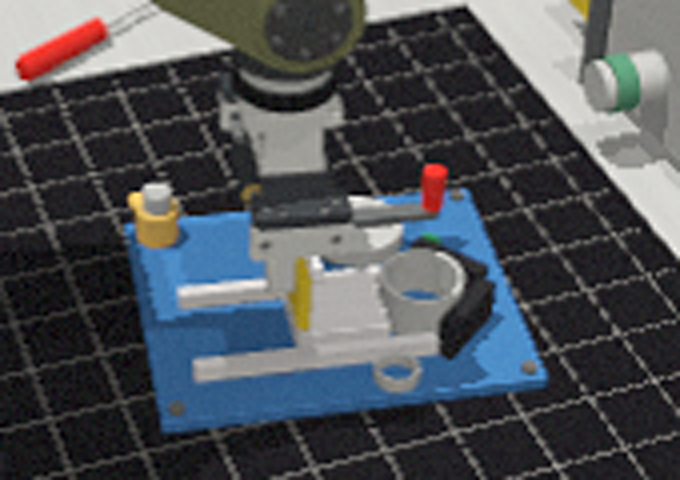

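The TCP has stalled at a force of 27 N, and the collar sits against both V walls, so the slide is at its stop. I'll back straight off, rise and clear the view.

```bash
python3 -m creep '{"hand":[1,1,1,1,1,1,1,1,1,1,1,1],"slide":[[0,0,-0.005],[0,0,-0.015],[0,0,-0.03],[0,0,-0.03],[-0.03,0,-0.03],[-0.07,0,-0.03],[-0.11,0,-0.03],[-0.15,0,-0.03],[-0.15,0.04,-0.03],[-0.15,0.08,-0.04],[-0.15,0.12,-0.05],[-0.15,0.16,-0.06]],"spin":[0,0,0,0,0,0,0,0,0,0,0,0]}'; python3 -m creep '{"hand":[1,1,1,1,1,1,1,1],"slide":[[0,0.04,-0.01],[0,0.08,-0.02],[0,0.12,-0.03],[0,0.16,-0.03],[0,0.2,-0.03],[0,0.24,-0.03],[0,0.24,-0.03],[0,0.24,-0.03]],"spin":[0,0,0,0,0,0,0,0]}'; python3 - <<'E'
from h import *
ims=ctrl.camera("side")[:,:,::-1];imt=ctrl.camera("top")[:,:,::-1]
cv2.imwrite("pics/s9.png",ims); cv2.imwrite("pics/t9.png",imt)
a=cv2.resize(imt[105:240,255:380],None,fx=3.2,fy=3.2,interpolation=cv2.INTER_CUBIC)
b=cv2.resize(ims[165:255,280:410],None,fx=3,fy=432/90,interpolation=cv2.INTER_CUBIC)
cv2.imwrite("pics/c9.png",np.hstack([a,b]))
for n,(u) in {"top":None}.items():
    print("nest ring proj z52", proj("top",[*f2w(72.7,-45),.052]),proj("top",[*f2w(100,40),.086]),proj("top",[*f2w(-30,-45),.084]))
hsv=cv2.cvtColor(imt,cv2.COLOR_BGR2HSV)
for k,(lo,hi,z) in {"red":((0,170,80),(6,255,255),.084),"yel":((24,150,120),(34,255,255),.082)}.items():
    m=cv2.inRange(hsv,lo,hi); m[:105]=0;m[240:]=0;m[:,:255]=0;m[:,380:]=0
    for c in cv2.findContours(m,0,1)[0]:
        x,y,w,h=cv2.boundingRect(c)
        if w*h>12: q=(x+w/2-.5,y+h/2-.5); print(k,(x,y,w,h),w2f(onz("top",q,z)).round(1))
plan([])
E
```

```text
time_s: 10.43
ee_pos: [0.4924, 0.1391, 0.2121]
eef_rot: [0.244, 1.569, 0.048]
force: [1.3, -0.4, 0.6]
grip_width: 0.0006
time_s: 11.1
ee_pos: [0.5091, 0.3803, 0.2105]
eef_rot: [-1.799, 1.57, -1.992]
force: [0.7, -1.0, -0.4]
grip_width: 0.0005
nest ring proj z52 [331.61895294 151.07477563] [304.15795621 133.20455539] [324.88169237 183.56018342]
red (278, 158, 6, 5) [11.8 89.9]
red (304, 132, 3, 7) [95.9 36.8]
yel (317, 179, 19, 7) [-24.7 -47.2]
yel (296, 170, 3, 5) [-12.5  37.8]
t 11.2 tcp [0.5093 0.3783 0.2114] fix [-118.7  355.6] F [ 0.3  0.4 -0.1] gw 0.0005 q6 -0.79
toolx [ 0. -0. -1.] tooly deg 78.81 toolz deg -11.19
```

View pics/c9.png

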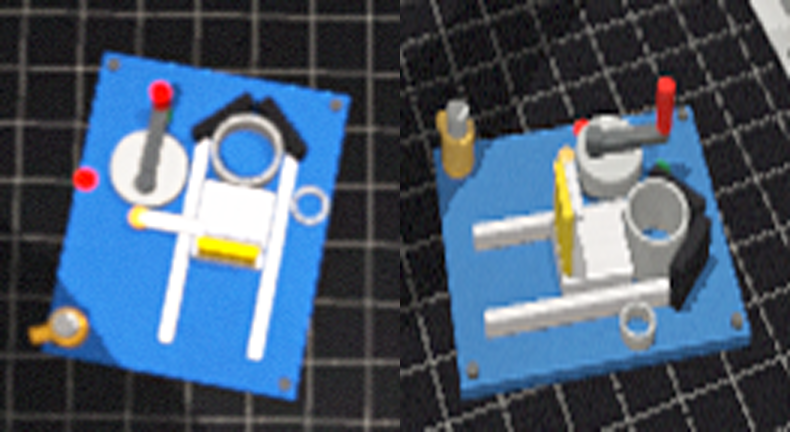

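View pics/t9.png

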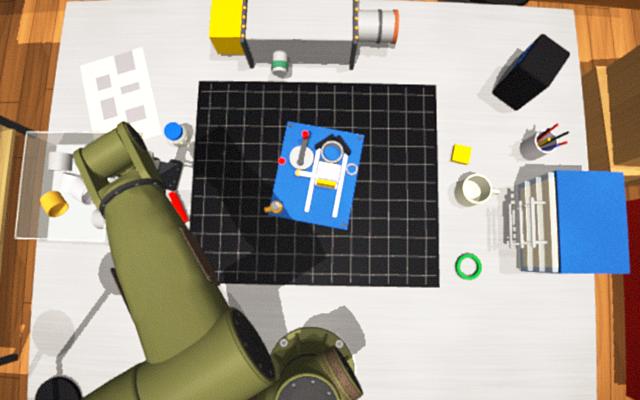

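The top view shows the collar ring at about (332,151), within a pixel of the predicted nest position of (331.6,151.1). The pad has moved about 40 mm and the post is at (305,133), which is where a cam angle of 0 puts it. The bystanders are in place and the arm is clear. Handing in.

```bash
python3 -c "
from station import ctrl
print(ctrl.hand_in())"
```

```text
the job is handed in; nothing more can be done
None
```

The job is handed in. I pushed the cam round to its low point with the slide still back, then pushed the slide home with the closed fingers on the yellow pad, which carried the collar into the V nest. It took about 11 s of the 51 s allowed.

- **Cam:** measured at about 0.00 rad from the side view before I pushed the slide. In the last pictures the post is still over the green mark; that top-view reading gives about -0.04 rad.
- **Slide:** the fingers stalled at 27 N against the stop, and the pad had moved about 40 mm in the top view.
- **Collar:** upright in the V, with its rim about 1 pixel (2–3 mm) from the predicted seat; the limit is 6 mm. I read this position off the enlarged picture by eye. The robot never touched the collar.
- **Bystanders and arm:** I saw no bystander moved in the last pictures. The arm was clear at about 0.21 m height, with near-zero force.

One disagreement: the side view placed the plate's corners up to 8 mm off, so I used the top view, which fitted the given size to about 1.4 mm.

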